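# Change over the batteries on charge at the event tent's desk

## Robot

A 6-joint arm with a two-finger parallel gripper is mounted at the origin on the work surface. World frame = base frame: x ahead of the robot, y to its left, z up, the work surface at z = 0. Lengths are in m, angles in rad, forces in N, time in s.
With the tool pointing down it reaches from about 0.275 to 0.725 m from the base axis. Payload 5.6 kg.
Tool frame: the origin (TCP) lies at the very end of the fingers, on their centre line; the grasp point (between the pads) lies 19 mm behind it; z points along the fingers, y is the line along which they close (so a half turn about z gives the same grasp; the last joint's range is limited). The gripper opens to 85 mm and grips with 20 to 120 N. Pads are 22 mm wide; open, the fingers measure 114 mm over their backs; the gripper's body (76 mm by 85 mm) begins 54 mm behind the grasp point. The pads swing forward as they close: fully open they stand 13 mm farther back than shut.
Start: joints at [1.405, 0.255, 0.108, 0, -1.424, -0.285], TCP at [0.24, 0.495, 0.231] pointing down, gripper open.
Joint ranges: [-2.95, 2.95], [-1.21, 1.97], [-1.09, 1.5], [-2.87, 1.71], [-2.94, -0.07], [-3.05, 3.05]. Speed limits (rad/s): [2.57, 2.57, 3.14, 3.14, 3.14, 3.14].

## Interface

Orientations are given as a unit quaternion [w, x, y, z].
In Python, from workcell import arm, grip, kinematics, read_camera, close_job gives the robot as it stands. Calls block until the motion is done:
- arm.reach(position, orientation): joint-space move of the TCP to a pose.
- arm.servo_line(position, velocity=0.15, orientation=None): straight line of the TCP; orientation=None keeps the orientation; velocity is the mean speed in m/s.
- arm.set_joints(angles): joint-space move.
- grip(opening): finger opening in m; the grip force is fixed at half the most; returns when the fingers have stopped.
- arm.sleep(seconds).
- kinematics.inverse_kinematics(position, orientation): joint angles nearest the present ones, or None.
- arm.sense(): the state.
- read_camera(name): name is "scene" or "top" or "wrist"; returns a dict with "color" (400x640x3 uint8, red, green, blue), "fx", "fy", "cx", "cy" (pixels), "xyz" and "orientation" of the camera in the world; the wrist camera has in their place "tool_from_camera" (4x4, takes a point from camera to tool coordinates, whose origin is the TCP and whose axes are the flange's). Camera axes: x right, y up, looking along -z (the intrinsics and any distortion apply to the point x, -y, -z); pixel columns grow to the right and rows downward; lengths in m; the calibration is good to about 2 mm. A picture is of the moment at which its call begins: read the wrist's pose just before it. There is no depth.
A pose or a line that the arm cannot do raises arm.Unreachable and nothing moves.
- close_job(): hands the job in; it is judged then, once.
The state is a dict: "time": time; "joint_positions": joint angles; "joint_vel": joint speeds; "joint_efforts": joint torques, N m; "tool_pos": TCP position; "orientation": TCP orientation; "force": force on the tool from outside, world axes, zero at the start; "moment": the same for the moment, N m; "grip_width": finger opening in m; "grip_force": force on a finger pad.
Only numpy, scipy, OpenCV 4.12 (cv2) and the standard library are available. Lean on these libraries where they do the work, as an engineer would, in place of code of your own. Each camera call takes 0.05 s, during which the arm holds its last target. There are 200 camera calls.

## Task

The green battery is full and the orange and blue ones are flat: first pull the green battery's contact cap off, out to its stop, then press the orange and blue caps fully home on their batteries. When that is done, start the charger by pushing the yellow foot-switch pedal down to its stop for a moment and letting it come back up. Leave everything else on the table where it is, not shoved or knocked over.

Things in the scene. Friction and masses are not known exactly. Their poses are not given: they have to be found in the camera images.
- cradle_green: Fixed cradle, green-banded battery: grey base 120 x 90 x 20 mm, origin under its centre. Black battery, 46 mm across, leans 0.5 rad from vertical to own -x; its axis starts at (50, 0, 30) mm, free end 120 mm up it. Two 8 mm steel guide rods parallel to it, 40 mm off its axis on the +x and -x sides (y sides free), end in 14 mm heads 186 mm up the axis.
- cap_green (a joint): Travel in m of the green cap along its rods: 0 = fully home on the battery, 0.04 = fully off, at the stop. Its catch springs grip the rods: about 8 N shifts it either way, anywhere along its travel, and it stays where it is left. It cannot leave the rods.
- grip_green (a point): Centre of the green knob on the cap (moves with it): 34 mm across, 40 mm long; point 23 mm above the cap's crossbar (100 x 34 x 8 mm), 17 mm below the knob's top. Own z = pull-off direction, up along the leaning battery; own x = towards the rods, so grip across own y. Cap home: rod heads end 28 mm further along z, at x = +-40 mm.
- cradle_orange: Fixed cradle, orange-banded battery: grey base 120 x 90 x 20 mm, origin under its centre. Black battery, 46 mm across, leans 0.6 rad from vertical to own -x; its axis starts at (50, 0, 30) mm, free end 120 mm up it. Two 8 mm steel guide rods parallel to it, 40 mm off its axis on the +x and -x sides (y sides free), end in 14 mm heads 186 mm up the axis.
- cap_orange (a joint): Travel in m of the orange cap along its rods: 0 = fully home on the battery, 0.04 = fully off, at the stop. Its catch springs grip the rods: about 8 N shifts it either way, anywhere along its travel, and it stays where it is left. It cannot leave the rods.
- grip_orange (a point): Centre of the orange knob on the cap (moves with it): 34 mm across, 40 mm long; point 23 mm above the cap's crossbar (100 x 34 x 8 mm), 17 mm below the knob's top. Own z = pull-off direction, up along the leaning battery; own x = towards the rods, so grip across own y. Cap home: rod heads end 28 mm further along z, at x = +-40 mm.
- cradle_blue: Fixed cradle, blue-banded battery: grey base 120 x 90 x 20 mm, origin under its centre. Black battery, 46 mm across, leans 0.68 rad from vertical to own -x; its axis starts at (50, 0, 30) mm, free end 120 mm up it. Two 8 mm steel guide rods parallel to it, 40 mm off its axis on the +x and -x sides (y sides free), end in 14 mm heads 186 mm up the axis.
- cap_blue (a joint): Travel in m of the blue cap along its rods: 0 = fully home on the battery, 0.04 = fully off, at the stop. Its catch springs grip the rods: about 8 N shifts it either way, anywhere along its travel, and it stays where it is left. It cannot leave the rods.
- grip_blue (a point): Centre of the blue knob on the cap (moves with it): 34 mm across, 40 mm long; point 23 mm above the cap's crossbar (100 x 34 x 8 mm), 17 mm below the knob's top. Own z = pull-off direction, up along the leaning battery; own x = towards the rods, so grip across own y. Cap home: rod heads end 28 mm further along z, at x = +-40 mm.
- pedal_base: Fixed dark steel base of the foot switch, 140 x 84 x 10 mm; origin under its centre; the pedal's hinge lies at (55, 0, 22) mm in its frame, along y.
- pedal (a joint): Angle in rad of the yellow sprung pedal: 0 = up (at rest), 0.22 = down on its stop. About 6 N at the tread to start it moving, 10 N at the stop; it rises by itself when let go.
- tread (a point): Where to press: on the pedal's ribbed top face, centre line, 100 mm from the hinge, 23 mm from the free end. Yellow plate 125 x 66 mm; at rest it rises 0.27 rad from the hinge towards the base's -x, this point 53 mm above the table; pressed, it goes down 22 mm. Site axes at rest are those of pedal_base, without the plate's slope.
- thermos: Steel vacuum flask, upright, 68 mm across, 195 mm tall. Bystander, loose; origin at the centre of its underside.
- drink_bottle: Clear sports bottle with red band and black cap, upright, 68 mm across, 180 mm tall. Bystander, loose; origin at the centre of its underside.
- cup: White open cup, upright, 76 mm across the rim, 90 mm tall. Bystander, loose; origin at the centre of its underside.
- helmet_camera: Black helmet camera, 55 x 62 x 50 mm with a 16 mm lens at -x. Bystander, loose; origin at the centre of its underside.
- mains_adapter: White mains adapter, 60 x 60 x 36 mm with two prongs at +x. Bystander, loose; origin at the centre of its underside.
- tape_roll: Grey roll of tape lying flat, 100 mm across, 48 mm tall. Bystander, loose; origin at the centre of its underside.
- radio: Black handheld radio lying on its back, 130 x 58 x 34 mm, 70 mm aerial at +x. Bystander, loose; origin at the centre of its underside.

How it is judged:
On the way, in this order (a step that is already met when the one before it is completed fails the run):
1. the green cap is pulled off, out to its stop (more than 36 mm), while neither the orange nor the blue cap has been pressed on (both more than 15 mm off) (value of joint cap_green above 0.036 m and value of joint each of cap_orange, cap_blue above 0.015 m), for 0.2 s.
2. the orange and blue caps are both fully home (within 4 mm), the green one still off (value of joint cap_green above 0.036 m and value of joint each of cap_orange, cap_blue below 0.004 m), for 0.2 s.
3. the pedal is down at its stop (beyond 0.19 rad) with the caps still so (all of step 2 and value of joint pedal above 0.19 rad), for 0.1 s.
At the end, for the whole second after the job is handed in: Green cap off at its stop (joint above 0.036 m), orange and blue caps home (below 0.004 m), pedal back up (below 0.05 rad), every bystander at rest (under 0.02 m/s), upright (within 0.2 rad) and within 30 mm of where it started (all of step 2 and value of joint pedal below 0.05 rad and distance of each of thermos, drink_bottle, cup, helmet_camera, mains_adapter, tape_roll, radio from where it was at the start of the episode below 0.03 m and angle between each of thermos, drink_bottle, cup, helmet_camera, mains_adapter, tape_roll, radio's own z axis and vertical below 0.2 rad and linear speed of each of thermos, drink_bottle, cup, helmet_camera, mains_adapter, tape_roll, radio below 0.02 m/s); the robot touches nothing.
It fails at once if the pedal is pressed (beyond 0.12 rad) while the orange or blue cap is still more than 8 mm off, or the green one less than 32 mm off (value of joint pedal above 0.12 rad and (value of joint any of cap_orange, cap_blue above 0.008 m or value of joint cap_green below 0.032 m)).
It fails at once if a bystander is shoved more than 40 mm or tipped more than 0.4 rad (distance of any of thermos, drink_bottle, cup, helmet_camera, mains_adapter, tape_roll, radio from where it was at the start of the episode above 0.04 m or angle between any of thermos, drink_bottle, cup, helmet_camera, mains_adapter, tape_roll, radio's own z axis and vertical above 0.4 rad).
It also fails if it takes over 72 s, if anything falls off the work surface, if the arm or the gripper's body presses on something with over 40 N, if the wrist force passes 120 N, or if a joint passes its speed limit or range.

## Working session

There is one attempt and no reset: what is moved stays moved. The work goes in short steps, each a Python script; the robot and the scene stay as the last script left them, time stands still between calls to the robot, and variables do not carry over. Pictures are saved under pics/ and viewed, at most 10 in all, crops included, and the job is handed in when it is done.

```bash
ls; mkdir -p pics; python3 - <<'E'
from workcell import arm, read_camera
import cv2,pickle
d={}
for n in("scene","top","wrist"):
    s=arm.sense();c=read_camera(n);c['state']=s;d[n]=c
    cv2.imwrite(f"pics/{n}0.png",c["color"][:,:,::-1])
    print(n,{k:v for k,v in c.items() if k not in("color","state")})
print(s)
pickle.dump(d,open("d0.pkl","wb"))
E
```

```text
pics
scene {'fx': 492.5332760934359, 'fy': 492.5332760934359, 'cx': 317.6709623794209, 'cy': 202.0179172040198, 'xyz': array([1.0140042 , 0.48542134, 1.04829516]), 'orientation': array([0.3304521 , 0.11875795, 0.29333962, 0.88918492])}
top {'fx': 520.9775556619819, 'fy': 520.9775556619819, 'cx': 317.09666685893126, 'cy': 191.44926575205955, 'xyz': array([ 0.31722205, -0.01117437,  1.62770861]), 'orientation': array([-0.70337324, -0.06053434,  0.04750795,  0.70664324])}
wrist {'fx': 288.22514824589445, 'fy': 288.22514824589445, 'cx': 317.1103115063466, 'cy': 198.31040246451124, 'tool_from_camera': array([[ 4.97191399e-04,  9.60410192e-01,  2.78589332e-01,
         7.03621762e-02],
       [ 9.99999153e-01, -1.42425201e-04, -1.29367611e-03,
        -1.05160956e-04],
       [-1.20278158e-03,  2.78589740e-01, -9.60409449e-01,
        -1.42890536e-01],
       [ 0.00000000e+00,  0.00000000e+00,  0.00000000e+00,
         1.00000000e+00]])}
{'time': 0.1, 'joint_positions': array([ 1.40461155e+00,  2.55657283e-01,  1.07106711e-01, -4.07527271e-04,
       -1.42390448e+00, -2.84607333e-01]), 'joint_vel': array([-0.00099871,  0.00028428,  0.00296768,  0.00091184, -0.00096515,
        0.00188232]), 'joint_efforts': array([-1.44605347e-03, -3.87606204e+01,  2.38474578e+01,  5.37785098e+00,
       -3.80475583e-03,  1.20572672e-06]), 'tool_pos': array([0.23938033, 0.49466775, 0.2304938 ]), 'orientation': array([ 8.39834072e-04,  9.74698609e-01, -2.23521570e-01, -1.52112433e-04]), 'force': array([-0.18834843, -0.86967313,  0.41753144]), 'moment': array([-0.03163282,  0.00479693, -0.01212845]), 'grip_force': 0.0, 'grip_width': 0.0854439382767466}
```

View pics/scene0.png

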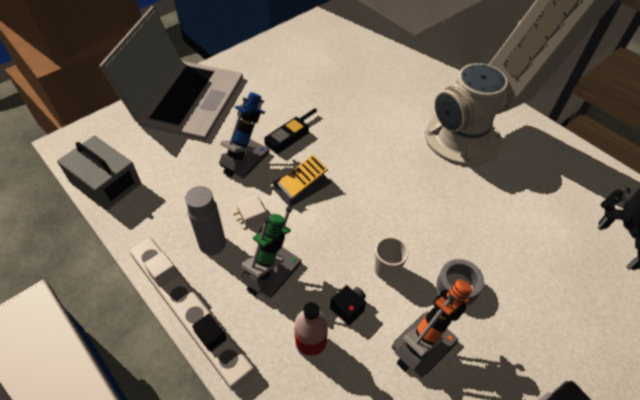

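View pics/top0.png

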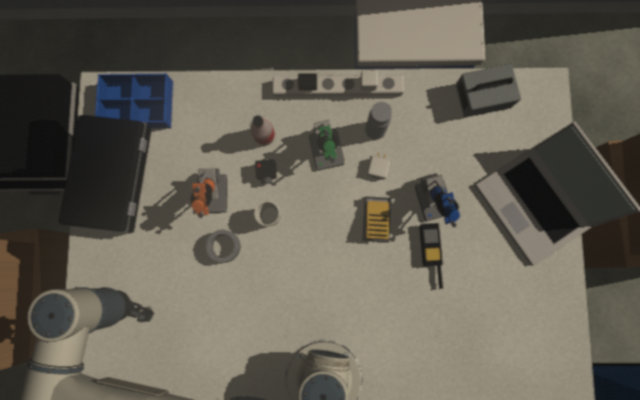

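The top view (x ahead is up in the image) shows orange at about (203,192), green at (326,143), blue at (440,198), the pedal at (377,218), the thermos at (378,120), the bottle at (262,130), the cup at (266,214), the tape at (221,246) and the radio at (431,245). Next I'll enlarge the cradles.

```bash
python3 - <<'E'
import cv2,pickle,numpy as np
d=pickle.load(open("d0.pkl","rb"))
def crop(n,x,y,w=66,h=75):
    im=d[n]["color"][y-h//2:y-h//2+h,x-w//2:x-w//2+w,::-1]
    im=cv2.resize(im,None,fx=4,fy=4,interpolation=cv2.INTER_CUBIC)
    return np.clip(im*1.6,0,255).astype(np.uint8)
m=np.vstack([np.hstack([crop("top",326,143),crop("top",206,192),crop("top",440,198)]),np.hstack([crop("scene",270,250),crop("scene",437,325),crop("scene",245,135)])])
cv2.imwrite("pics/m.png",m)
for n in("top","scene"):
    hsv=cv2.cvtColor(d[n]["color"],cv2.COLOR_RGB2HSV)
    for c,lo,hi in(("green",50,75),("orange",3,15),("blue",108,125),("yellow",17,28)):
        mk=cv2.inRange(hsv,(lo,130,50),(hi,255,255))
        k,_,st,ce=cv2.connectedComponentsWithStats(mk)
        print(n,c,[(st[i].tolist(),ce[i].round(1).tolist()) for i in range(1,k) if st[i,4]>12])
E
```

```text
top green []
top orange [([269, 134, 4, 6, 14], [270.7, 136.8]), ([192, 179, 22, 35, 369], [201.4, 196.5])]
top blue [([96, 76, 59, 46, 1365], [122.0, 99.8]), ([164, 76, 7, 45, 230], [166.9, 98.3]), ([442, 194, 17, 28, 191], [449.8, 208.9])]
top yellow [([367, 202, 22, 37, 691], [376.9, 219.6]), ([425, 247, 15, 14, 185], [432.2, 253.8])]
scene green [([266, 215, 18, 19, 129], [273.7, 221.8]), ([282, 228, 7, 5, 26], [284.4, 229.9]), ([255, 234, 17, 12, 88], [262.7, 239.9]), ([258, 250, 6, 12, 41], [260.2, 255.8])]
scene orange [([0, 20, 64, 113, 3019], [31.2, 75.7]), ([434, 279, 38, 36, 625], [454.7, 296.1]), ([417, 316, 11, 19, 115], [422.0, 325.1]), ([423, 327, 20, 16, 187], [432.1, 335.1]), ([447, 335, 6, 5, 22], [449.5, 337.3])]
scene blue [([137, 0, 23, 8, 108], [145.4, 2.4]), ([0, 40, 11, 24, 148], [3.4, 54.0]), ([237, 93, 23, 20, 124], [247.7, 102.8]), ([233, 130, 9, 12, 70], [237.1, 136.0])]
scene yellow [([285, 119, 19, 14, 161], [294.2, 125.5]), ([279, 156, 48, 41, 954], [302.6, 175.8])]
```

View pics/m.png

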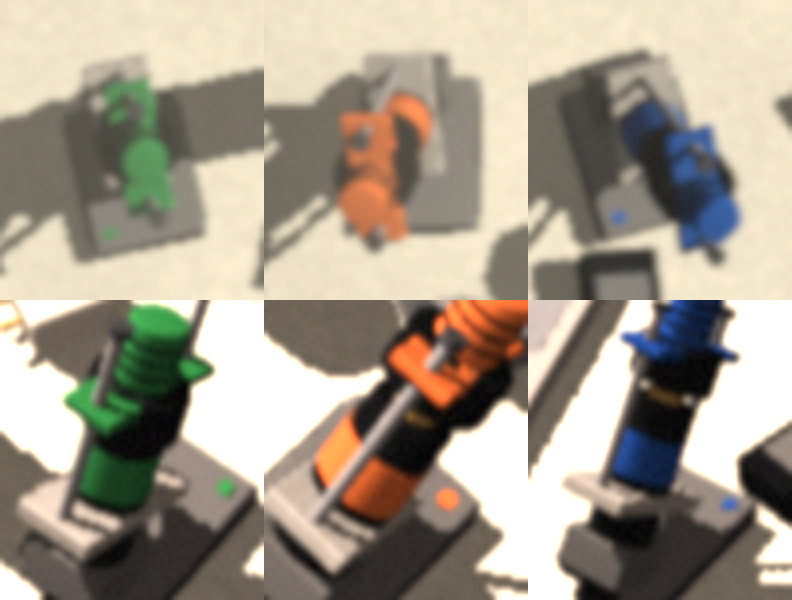

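The enlargements show each battery leaning towards the robot, with the knob tops in the top view at (329.5,146), (198.5,206) and (454.5,215). I'll triangulate coarsely and take close wrist views along each axis.

```bash
cat > h.py <<'E'
import numpy as np,cv2,pickle
from scipy.spatial.transform import Rotation as R
from workcell import arm,grip,kinematics,read_camera
LEAN=dict(green=.5,orange=.6,blue=.68)
def q2R(q): return R.from_quat(np.roll(q,-1)).as_matrix()
def R2q(m): return np.roll(R.from_matrix(m).as_quat(),1)
def ray(c,u,v):
    d=np.array([(u-c['cx'])/c['fx'],-(v-c['cy'])/c['fy'],-1.])
    if 'xyz' in c: p,M=np.array(c['xyz']),q2R(c['orientation'])
    else:
        T=c['tool_from_camera'];Rt=q2R(c['state']['orientation'])
        p=c['state']['tool_pos']+Rt@T[:3,3];M=Rt@T[:3,:3]
    d=M@d;return p,d/np.linalg.norm(d)
def tri(*rs):
    A=sum(np.eye(3)-np.outer(d,d) for p,d in rs);b=sum((np.eye(3)-np.outer(d,d))@p for p,d in rs)
    x=np.linalg.solve(A,b);return x,[np.linalg.norm((np.eye(3)-np.outer(d,d))@(x-p)) for p,d in rs]
def onz(r,z): p,d=r;return p+d*(z-p[2])/d[2]
def own(yaw,lean):  # columns own x,y,z of grip frame
    return R.from_euler('z',yaw).as_matrix()@R.from_euler('y',-lean).as_matrix()
def tool(yaw,lean):
    o=own(yaw,lean);return R2q(np.column_stack([o[:,0],-o[:,1],-o[:,2]]))
def snap(name):
    s=arm.sense();c=read_camera("wrist");c['state']=s
    cv2.imwrite(f"pics/{name}.png",c['color'][:,:,::-1]);pickle.dump(c,open(name+".pkl","wb"));return c
E
python3 - <<'E'
from h import *
d=pickle.load(open("d0.pkl","rb"));t,s=d['top'],d['scene']
px=dict(green=((329.5,146),(277,218.5)),orange=((198.5,205.8),(462,286)),blue=((454.5,214.8),(252,98)))
ed=dict(green=((313,171),(344.2,164.8)),orange=None,blue=((548,0),(0,0)))
for n,(a,b) in px.items():
    x,e=tri(ray(t,*a),ray(s,*b));print(n,x.round(3),np.round(e,4))
# edges parallel to own -x, at z .02
for n,a,b in(("green",(313,171),(344.2,164.8)),("orange",(173+53.5,155+20),(173+54,155+57)),("blue",(407+9,161+24),(407+19.3,161+60))):
    p=onz(ray(t,*b),.02)-onz(ray(t,*a),.02);print(n,p.round(3),np.arctan2(p[1],p[0]))
k={'bottle':(262,130),'thermos':(378,120),'cup':(266,214),'tape':(221,246),'adapter':(379,166),'radio':(431,245),'cam':(265,168),'pedal':(377,220)}
for n,p in k.items(): print(n,onz(ray(t,*p),.05).round(3))
for n,yaw in (("green",.2),("orange",0),("blue",.27)):
    x,_=tri(*[ray(c,*p) for c,p in zip((t,s),px[n])])
    for h in (0,.1,.15,.2): 
        q=kinematics.inverse_kinematics(x+h*own(yaw,LEAN[n])[:,2],tool(yaw,LEAN[n]));print(n,h,None if q is None else q.round(2))
E
```

```text
green [ 0.671 -0.02   0.18 ] [0.0011 0.0011]
orange [0.5   0.346 0.192] [0.0004 0.0004]
blue [ 0.475 -0.37   0.171] [0.0019 0.0019]
green [ 0.019 -0.098  0.   ] -1.377923173211723
orange [-0.117 -0.004  0.   ] -3.1049043480888288
blue [-0.113 -0.028  0.   ] -2.8977005661647195
bottle [0.756 0.189 0.05 ]
thermos [ 0.785 -0.173  0.05 ]
cup [0.492 0.174 0.05 ]
tape [0.395 0.309 0.05 ]
adapter [ 0.639 -0.173  0.05 ]
radio [ 0.396 -0.324  0.05 ]
cam [0.635 0.178 0.05 ]
pedal [ 0.472 -0.164  0.05 ]
green 0 [ 0.2   0.22 -0.19  0.   -0.66  1.57]
green 0.1 [ 0.2   0.07 -0.13  0.   -0.86  1.57]
green 0.15 [ 0.2   0.02 -0.08  0.   -0.97  1.57]
green 0.2 [ 0.2  -0.03 -0.02  0.   -1.08  1.57]
orange 0 [ 1.09  0.12 -0.58  0.83 -0.75 -0.12]
orange 0.1 [ 1.25  0.   -0.47  0.69 -1.01 -0.03]
orange 0.15 [ 1.33 -0.04 -0.4   0.65 -1.14 -0.02]
orange 0.2 [ 1.41 -0.08 -0.33  0.62 -1.28 -0.01]
blue 0 [-0.8   0.24 -0.02 -0.69 -1.05  2.91]
blue 0.1 [-0.91  0.16  0.06 -0.66 -1.25  2.89]
blue 0.15 [-0.97  0.13  0.13 -0.65 -1.36  2.88]
blue 0.2 [-1.03  0.12  0.21 -0.66 -1.47  2.88]
```

```bash
python3 - <<'E'
from h import *
x=np.array([.671,-.02,.18]);o=own(.19,.5);q=tool(.19,.5)
arm.servo_line([.24,.47,.34],velocity=.25)
arm.reach(x+.16*o[:,2]+.04*o[:,1],q);snap("g1")
arm.servo_line(x+.16*o[:,2]-.04*o[:,1],velocity=.2);snap("g2")
s=arm.sense();print(s['time'],s['force'],s['tool_pos'])
m=np.hstack([cv2.imread(f"pics/g{i}.png")[:,120:520] for i in(1,2)])
cv2.imwrite("pics/gm.png",np.clip(m*1.5,0,255).astype(np.uint8))
E
```

```text
3.475 [-0.53764857 -1.18775212  0.04543531] [ 0.60324019 -0.07327762  0.32030011]
```

View pics/gm.png

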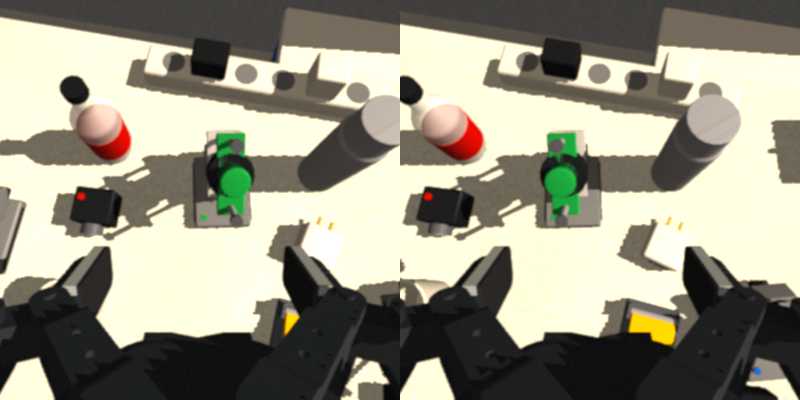

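The wrist views show the green knob top at about pixel (356,181) and (280,181). The crossbar is parallel to the tool x axis, so the yaw is about right. I'll refine on the bright disc.

```bash
cat >> h.py <<'E'
RNG=dict(green=((45,100,30),(80,255,255)),orange=((3,130,60),(15,255,255)),blue=((105,110,30),(128,255,255)))
def disc(c,n,near):
    hsv=cv2.cvtColor(c['color'],cv2.COLOR_RGB2HSV);mk=cv2.inRange(hsv,*RNG[n])
    v0=hsv[int(near[1]),int(near[0]),2]
    b=cv2.inRange(hsv[:,:,2],int(v0*.93),255)&mk
    b=cv2.morphologyEx(b,cv2.MORPH_OPEN,cv2.getStructuringElement(cv2.MORPH_ELLIPSE,(13,13)))
    k,l,st,ce=cv2.connectedComponentsWithStats(b)
    i=min(range(1,k),key=lambda i:np.hypot(*(ce[i]-near))) if k>1 else None
    # bar direction: PCA of whole mask component
    return (None if i is None else (ce[i].round(1),st[i].tolist()))
E
python3 - <<'E'
from h import *
cs=[pickle.load(open(f"g{i}.pkl","rb")) for i in(1,2)]
ps=[]
for c,n in zip(cs,((356,181),(280,181))):
    r=disc(c,"green",n);print(r);ps.append(r[0])
for P in (ps,[(356,181),(280,181)]):
    x,e=tri(*[ray(c,*p) for c,p in zip(cs,P)]);print(x.round(4),np.round(e,4))
# dot on base + bar far ends to check yaw: bar rectangle minAreaRect with knob
t=pickle.load(open("d0.pkl","rb"))['top'];print([ (c['state']['tool_pos']).round(3) for c in cs])
for h in(0,.05,.1): print(kinematics.inverse_kinematics(x+(h-.036+.019)*own(.19,.5)[:,2],tool(.19,.5)).round(2))
E
```

```text
(array([356.5, 182. ]), [343, 168, 27, 29, 607])
(array([281. , 181.3]), [268, 168, 27, 28, 607])
[ 0.6719 -0.0213  0.1826] [0.0003 0.0003]
[ 0.6718 -0.0204  0.1847] [0.0001 0.0001]
[array([0.588, 0.005, 0.32 ]), array([ 0.603, -0.074,  0.32 ])]
[ 0.21  0.24 -0.19  0.01 -0.64  1.55]
[ 0.21  0.16 -0.17  0.01 -0.73  1.55]
[ 0.21  0.1  -0.14  0.01 -0.84  1.55]
```

```bash
python3 - <<'E'
from h import *
x=np.array([.672,-.021,.1836]);o=own(.19,.5);q=tool(.19,.5);z=o[:,2]
arm.servo_line(x+.05*z,velocity=.2)
arm.servo_line(x-.030*z,velocity=.08)
def st(l):
    s=arm.sense();print(l,round(s['time'],2),'F',(o.T@s['force']).round(1),'M',s['moment'].round(2),'w',round(s['grip_width'],4),round(s['grip_force'],1),'p',(o.T@(s['tool_pos']-x)).round(4));return s
st('down');grip(0.0);s0=st('grip');p0=s0['tool_pos']
for k in(.02,.034,.038,.041,.044):
    arm.servo_line(p0+k*z,velocity=.05);s=st(k)
    if k>.035 and -(s['force']-s0['force'])@z>22: break
snap("g3")
E
```

```text
down 5.34 F [ 0.7 -0.1  0.1] M [-0.28  1.46  0.05] w 0.0854 0.0 p [ 0.0006 -0.0001 -0.0294]
grip 5.88 F [0.5 6.1 3.9] M [1.42 2.18 1.05] w 0.0327 59.2 p [ 0.0002  0.0013 -0.0297]
0.02 6.43 F [-0.5 -0.5 -1.6] M [-0.47  1.29 -0.09] w 0.0324 60.9 p [ 0.0002  0.0011 -0.0097]
0.034 6.87 F [-0.4 -3.  -0.6] M [-0.89  1.34 -0.34] w 0.0326 60.8 p [0.0002 0.0009 0.0045]
0.038 7.12 F [ 1.2 -3.1 -2.4] M [-1.27  0.87 -0.55] w 0.0327 60.6 p [0.0001 0.0009 0.0082]
0.041 7.37 F [ 3.  -4.8 -9. ] M [-1.55  0.13 -0.85] w 0.0327 65.1 p [0.0002 0.0009 0.0105]
0.044 7.62 F [  9.1  -8.3 -27.8] M [-1.85 -2.18 -0.87] w 0.0323 67.2 p [-0.0001  0.0012  0.011 ]
```

It travelled about 40.5 mm and the force then rose against the stop. I'll release, back out and verify with a picture.

```bash
python3 - <<'E'
from h import *
x=np.array([.672,-.021,.1836]);o=own(.19,.5);q=tool(.19,.5);z=o[:,2]
arm.servo_line(x+.0105*z,velocity=.05)
grip(.085)
arm.servo_line(x+.17*z+.04*o[:,1],velocity=.2);snap("g4")
print(arm.sense()['time'])
c=read_camera("scene");cv2.imwrite("pics/s4.png",c['color'][:,:,::-1])
# then to orange
x=np.array([.5,.346,.192]);o=own(.037,.6);q=tool(.037,.6)
arm.reach(x+.16*o[:,2]-.04*o[:,1],q);a=snap("o1")
arm.servo_line(x+.16*o[:,2]+.04*o[:,1],velocity=.2);b=snap("o2")
print(arm.sense()['time'])
im=lambda f:np.clip(cv2.imread(f"pics/{f}.png")[:,120:520]*1.5,0,255).astype(np.uint8)
z=np.clip(cv2.resize(c['color'][210:280,230:330,::-1],(800,560)),0,255)
cv2.imwrite("pics/om.png",np.vstack([np.hstack([im("o1")[:300],im("o2")[:300]]),np.hstack([im("g4")[:300],np.clip(cv2.resize(c['color'][200:275,230:330,::-1],(400,300))*1.5,0,255).astype(np.uint8)])]))
E
```

```text
9.5083
11.5167
```

View pics/om.png

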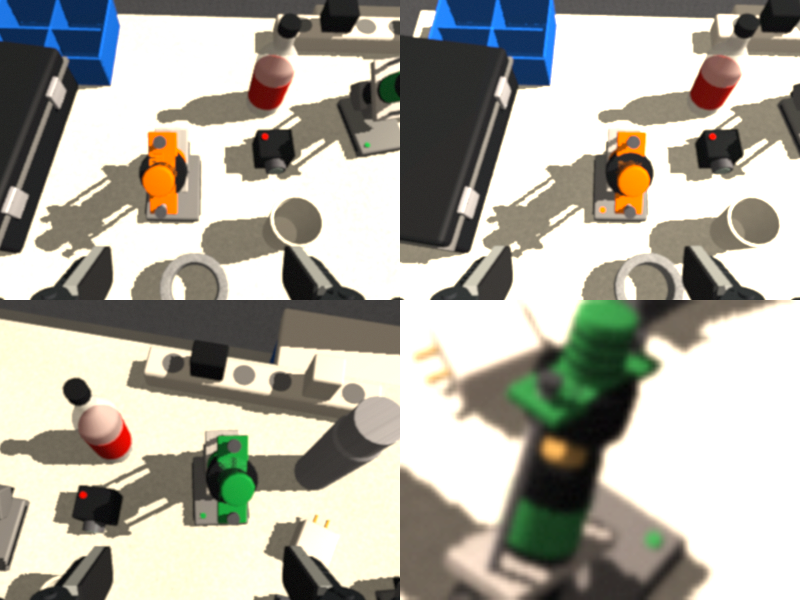

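Green is out: its crossbar touches the rod heads. The orange knob top is at about (278,179) and (354,180). I'll triangulate and press it with the fingers closed.

```bash
cat >> h.py <<'E'
def press(x,yaw,lean,kmax=.05):
    o=own(yaw,lean);q=tool(yaw,lean);z=o[:,2]
    arm.reach(x+.04*z,q);grip(0.0)
    s0=arm.sense();f=[]
    arm.servo_line(x+.008*z,velocity=.15)
    k=0
    while k<kmax:
        k+=.004;arm.servo_line(x-k*z,velocity=.04)
        s=arm.sense();F=o.T@(s['force']-s0['force']);p=o.T@(s['tool_pos']-x)
        print(round(s['time'],2),round(k,3),F.round(1),p.round(4))
        if F[2]>28: break
    arm.servo_line(s['tool_pos']+.09*z,velocity=.2)
    print(arm.sense()['time'])
E
python3 - <<'E'
from h import *
cs=[pickle.load(open(f"o{i}.pkl","rb")) for i in(1,2)];g=((278,179),(354,180))
ps=[disc(c,"orange",n) for c,n in zip(cs,g)];print(ps)
for P in ([p[0] for p in ps],g):
    x,e=tri(*[ray(c,*p) for c,p in zip(cs,P)]);print(x.round(4),np.round(e,4))
home=.03+.175*np.cos(.6);print('travel est',(x[2]-home)/np.cos(.6))
if all(np.hypot(*(p[0]-n))<3 for p,n in zip(ps,g)): press(x,.037,.6)
E
```

```text
[(array([279.7, 180. ]), [266, 166, 28, 29, 643]), (array([354.4, 180.8]), [341, 166, 28, 30, 618])]
[0.5022 0.3458 0.1938] [0.0004 0.0004]
[0.5011 0.3469 0.199 ] [0.0005 0.0005]
travel est 0.02980301802777781
13.66 0.004 [-0.   1.3  2.5] [ 0.0007  0.0007 -0.0036]
13.91 0.008 [0.8 0.9 3.3] [ 0.0005  0.0005 -0.0077]
14.16 0.012 [1.4 1.5 2.9] [ 0.0002  0.0002 -0.0119]
14.41 0.016 [0.1 1.5 2.3] [-0.     0.    -0.016]
14.66 0.02 [-0.   0.8  2. ] [-0.0002 -0.0002 -0.0202]
14.91 0.024 [0.3 0.5 1. ] [-0.0004 -0.0004 -0.0243]
15.16 0.028 [-1.  -0.1  2.7] [-0.0003 -0.0004 -0.0282]
15.41 0.032 [-20.   -7.5  49. ] [ 0.0003 -0.0002 -0.0287]
16.025
```

Orange hit its stop after 28.7 mm, and the predicted travel was 25–30 mm. Blue is next.

```bash
python3 - <<'E'
from h import *
s=arm.sense();arm.servo_line(s['tool_pos']+[-.03,-.03,.08],velocity=.3)
x=np.array([.475,-.37,.175]);o=own(.244,.68);q=tool(.244,.68)
arm.reach(x+.16*o[:,2]+.04*o[:,1],q);snap("b1")
arm.servo_line(x+.16*o[:,2]-.04*o[:,1],velocity=.2);snap("b2")
print(arm.sense()['time'],arm.sense()['joint_positions'].round(2))
im=lambda f:np.clip(cv2.imread(f"pics/{f}.png")[:,120:520]*1.5,0,255).astype(np.uint8)
c=read_camera("scene");cv2.imwrite("pics/s5.png",c['color'][:,:,::-1])
z=lambda r,cc:np.clip(cv2.resize(c['color'][r:r+50,cc:cc+100,::-1],(400,200))*1.5,0,255).astype(np.uint8)
cv2.imwrite("pics/bm.png",np.vstack([np.hstack([im("b1"),im("b2")]),np.hstack([z(280,400),z(90,200)])]))
E
```

```text
19.5333 [-1.    0.19  0.22 -0.65 -1.4   2.86]
```

View pics/bm.png

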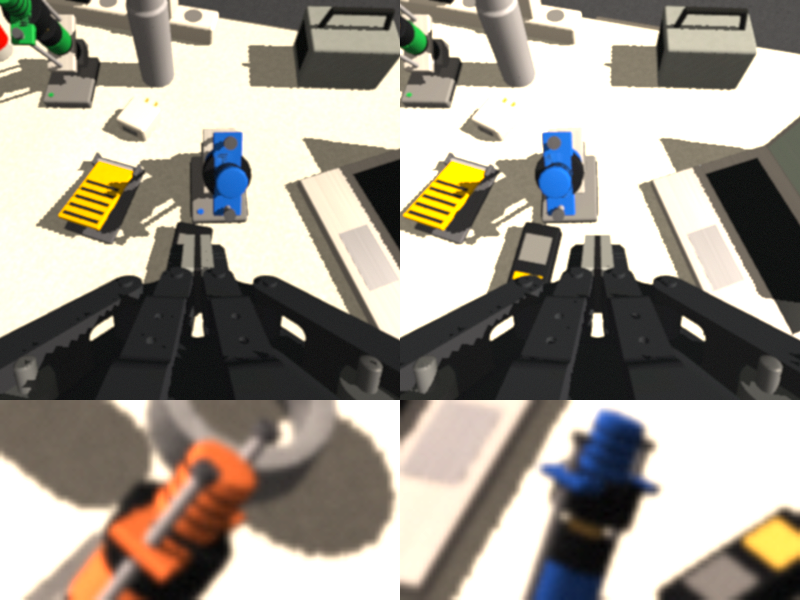

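Orange sits home, its crossbar well below the rod heads. The blue knob top is at about (353,181) and (278,181), and the pedal's yellow plate is fully visible in b1 at about (222,195). I'll press blue and then measure the pedal.

```bash
python3 - <<'E'
from h import *
cs=[pickle.load(open(f"b{i}.pkl","rb")) for i in(1,2)];g=((353,181),(278,181))
ps=[disc(c,"blue",n) for c,n in zip(cs,g)];print(ps)
for P in ([p[0] for p in ps],g):
    x,e=tri(*[ray(c,*p) for c,p in zip(cs,P)]);print(x.round(4),np.round(e,4))
print('travel est',(x[2]-.03-.175*np.cos(.68))/np.cos(.68))
if all(np.hypot(*(p[0]-n))<3 for p,n in zip(ps,g)): press(x,.244,.68)
t=pickle.load(open("d0.pkl","rb"))['top']
for nm,c,near in(("top",t,(377,220)),("b1",cs[0],(222,195)),("b2",cs[1],(170,195))):
    hsv=cv2.cvtColor(c['color'],cv2.COLOR_RGB2HSV);mk=cv2.inRange(hsv,(15,120,60),(32,255,255))
    mk=cv2.morphologyEx(mk,cv2.MORPH_CLOSE,np.ones((9,9)))
    k,l,st,ce=cv2.connectedComponentsWithStats(mk);i=min(range(1,k),key=lambda i:np.hypot(*(ce[i]-near)))
    h=cv2.findContours((l==i).astype(np.uint8),0,2)[0][0]
    q=cv2.approxPolyDP(cv2.convexHull(h),.05*cv2.arcLength(h,True),True)[:,0]
    print(nm,st[i].tolist(),[(p.tolist(),onz(ray(c,*p),.06).round(3).tolist(),onz(ray(c,*p),.03).round(3).tolist()) for p in q])
E
```

```text
[(array([352.9, 182. ]), [339, 168, 28, 30, 637]), (array([275.9, 181.1]), [262, 168, 28, 28, 630])]
[ 0.4716 -0.3674  0.1838] [0.0003 0.0003]
[ 0.4758 -0.3675  0.1768] [0.0001 0.0001]
travel est 0.013733996876964884
21.19 0.004 [-0.4  0.8  4.5] [ 0.0002 -0.0004 -0.0035]
21.44 0.008 [0.2 0.2 5. ] [ 0.0002 -0.0003 -0.0076]
21.69 0.012 [-0.   0.3  4.8] [ 0.0002 -0.0003 -0.0118]
21.94 0.016 [-0.2  3.7 16.6] [ 0.0003 -0.0004 -0.0142]
22.19 0.02 [-0.8 12.  42.3] [ 0.0003 -0.0006 -0.0145]
22.8167
top [366, 201, 23, 38, 818] [([369, 201], [0.529, -0.14, 0.06], [0.533, -0.142, 0.03]), ([388, 203], [0.522, -0.197, 0.06], [0.526, -0.201, 0.03]), ([387, 238], [0.417, -0.192, 0.06], [0.418, -0.195, 0.03]), ([366, 236], [0.423, -0.129, 0.06], [0.425, -0.131, 0.03])]
b1 [177, 161, 77, 70, 2903] [([253, 171], [0.515, -0.216, 0.06], [0.529, -0.205, 0.03]), ([220, 230], [0.414, -0.201, 0.06], [0.42, -0.189, 0.03]), ([177, 215], [0.42, -0.132, 0.06], [0.426, -0.115, 0.03]), ([218, 161], [0.518, -0.157, 0.06], [0.532, -0.141, 0.03])]
b2 [122, 161, 84, 70, 2999] [([205, 171], [0.516, -0.222, 0.06], [0.529, -0.205, 0.03]), ([164, 230], [0.414, -0.202, 0.06], [0.418, -0.184, 0.03]), ([122, 215], [0.42, -0.133, 0.06], [0.425, -0.11, 0.03]), ([170, 161], [0.519, -0.162, 0.06], [0.532, -0.141, 0.03])]
```

Blue is home: it stopped at a knob-top height of 0.166 m, as predicted. The tread works out at about (0.441, -0.166, 0.053), so I'll press it now.

```bash
python3 - <<'E'
from h import *
s=arm.sense();arm.servo_line(s['tool_pos']+[-.03,.03,.08],velocity=.25)
x=np.array([.441,-.166,.053]);q=tool(-.08,0)
arm.reach(x+[0,0,.12],q);s0=arm.sense()
arm.servo_line(x+[0,0,.01],velocity=.15)
k=0
while k<.03:
    k+=.004;arm.servo_line(x-[0,0,k],velocity=.04)
    s=arm.sense();F=s['force']-s0['force'];print(round(s['time'],2),round(k,3),F.round(1),(s['tool_pos']-x).round(4))
    if F[2]>25: break
arm.sleep(.3);s=arm.sense();print(s['force'].round(1),(s['tool_pos']-x).round(4))
c=read_camera("scene");c['state']=s
arm.servo_line(x+[0,0,.15],velocity=.2)
c2=read_camera("scene");t2=read_camera("top");print(arm.sense()['time'])
im=lambda c:np.clip(c['color'][:,:,::-1]*1.4,0,255).astype(np.uint8)
z=lambda c:cv2.resize(im(c)[140:210,260:350],(400,300))
cv2.imwrite("pics/pm.png",np.vstack([np.hstack([z(c),z(c2)]),np.hstack([cv2.resize(im(c2)[60:360,100:500],(400,300)),im(t2)[60:360,160:560]])]))
E
```

```text
25.83 0.004 [-2.7 -0.2  7.8] [-0.0001 -0.0001 -0.0037]
26.08 0.008 [-2.5 -0.1  7.4] [ 0.0002 -0.0002 -0.0075]
26.33 0.012 [-2.3  0.7  7.5] [ 0.0002 -0.0003 -0.0115]
26.58 0.016 [-2.2  0.1  7.8] [ 0.0001 -0.0003 -0.0154]
26.83 0.02 [-3.3 -0.3  8.8] [-0.     -0.0003 -0.0194]
27.08 0.024 [-8.4  1.  18.2] [-0.     -0.0004 -0.0223]
27.33 0.028 [-17.7   8.1  49.6] [ 0.     -0.0006 -0.0232]
[-16.2   8.6  49.4] [ 0.     -0.0006 -0.0232]
28.825
```

View pics/pm.png

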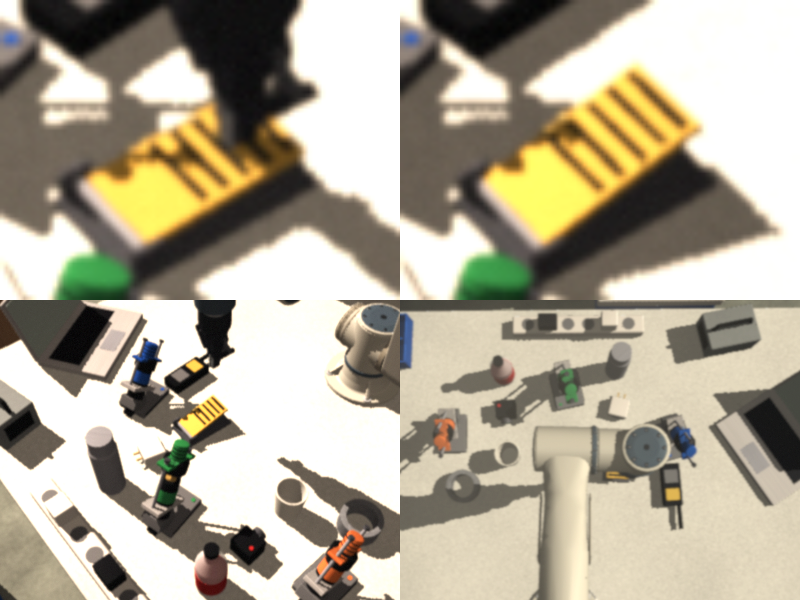

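The pedal went down 22 mm to its stop and came back up. The green cap is off, the orange and blue caps are home, every bystander is where it was, and the gripper is clear.

```bash
python3 -c "
from workcell import close_job
print(close_job())"
```

```text
the job is handed in; nothing more can be done
None
```

The job is handed in: the green cap was pulled out to its stop, the orange and blue caps were pressed home, and the pedal was pushed down to its stop and came back up, with no bystander visibly moved; the hand-in returned no verdict.

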